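# Reverse the lathe for sanding at its starter box

### The job

The lathe is switched on in forward, and the bowl on it is to be sanded in reverse. With a fingertip, and in this order: press the mushroom-headed stop button fully home so that it latches in, press down the raised end of the direction rocker on the same box until it tips over, press down the raised end of the dust extractor's rocker on the loose radio switch, and only then press the flat start button fully home so that the lathe runs again. Nothing is to be picked up or carried: leave the radio switch lying where it is and the cup, sanding block, glue bottle and brush undisturbed.

Things in the scene. Friction and masses are not known exactly. Their poses are not given: they have to be found in the camera images.
- starter_box: Lathe starter: slim grey flat-topped box fixed to the bench, 200 mm (x) by 74 (y) by 52 high, its x axis pointing away from the robot within 20 degrees, steel conduit at its far (+x) end. Origin: centre of underside, z up. Three black controls in a row along x at y = 0: mushroom stop button nearest the robot (x = -66 mm), flat start button (x = -12), direction rocker farthest (centre x = +53).
- stop_top (a point): Centre of the top of the stop button: a domed mushroom head 40 mm across on a stem; its top is 24 mm above the lid when out, 16 mm when in. Moves with the button.
- stop_button (a joint): Stop button, m: 0 = out (lathe on, as found), 0.008 = in and latched (lathe off). Pressed straight down. Stop and start are the ends of one see-saw: as one goes in the other comes out as far. An over-centre spring resists with about 6 N at first, fading to none at half travel (4 mm), then throws the button fully in, where it stays.
- start_top (a point): Centre of the top of the start button: a flat disc 29 mm across in a 41 mm steel bezel that stands 3 mm above the lid; the button's top is 5 mm above the lid when in and 13 mm when out. Moves with the button.
- start_button (a joint): Start button, m: 0 = in and latched (lathe on, as found), 0.008 = out (lathe off). It is the other end of the stop button's see-saw, with the same over-centre spring (about 6 N at first, none from 4 mm on): it comes out as stop is pressed, and pressing it down brings stop out.
- direction_rocker_far (a point): On the upper face of the direction rocker, 8 mm from its +x end (the end at the conduit, away from the robot). This end is raised as found and is pressed down for reverse; it drops about 9 mm. Moves with the rocker.
- direction_rocker (a joint): Direction rocker, rad: black, 60 mm long (box x) by 30 mm wide, in a frame 4 mm high, hinged at mid length. 0 = forward, as found (+x end raised); 0.40 = reverse (+x end fully down). An over-centre spring resists with about 5 N at the raised end, fading to none at mid travel (4 to 5 mm at the end), then throws it over; it stays. Tip it only while the lathe is off.
- extractor_switch: Dust extractor's radio switch: loose black slab on a rubber foot, 100 mm (x) by 66 mm (y) by 22 mm high, with one large grey rocker on top; about 0.5 kg. Origin: centre of underside, z up. Its x axis points away from the robot, turned up to 70 degrees either way. It must stay lying where it is.
- extractor_rocker_far (a point): On the upper face of the extractor rocker, 8 mm from its +x end (the slab's +x). This end is raised as found and is pressed down to switch the extractor on; it drops about 10 mm. Moves with the rocker.
- extractor_rocker (a joint): Extractor rocker, rad: grey, 68 mm long (slab x) by 42 mm wide, in a frame 3 mm high, hinged at mid length. 0 = off, as found (+x end raised); 0.40 = on (+x end fully down). Over-centre spring as in the direction rocker: about 4 N at the raised end, fading to none at mid travel (5 mm at the end).
- turned_cup: Bystander: loose turned wooden cup, 66 mm across, 55 mm high. Origin: centre of its underside. Leave alone.
- sanding_block: Bystander: loose dark hardwood sanding block, 64 x 84 x 30 mm. Origin: centre of its underside. Leave alone.
- glue: Bystander: loose wood glue bottle with a spout, 52 mm across, 159 mm high. Origin: centre of its underside. Leave alone.
- brush: Bystander: loose bench brush lying flat, 44 x 131 x 34 mm. Origin: centre of its underside. Leave alone.
Things that resemble listed ones, but are neither listed nor needed, are in the scene too. There is more than one size of the extractor_switch; the one meant has the size given above.

How it is judged:
On the way, in this order (a step that is already met when the one before it is completed fails the run):
1. the stop button is pressed in and latched: the lathe is off (value of joint stop_button above 0.0065 m), for 0.2 s.
2. the direction rocker is tipped to reverse while the lathe is off (value of joint direction_rocker above 0.36 rad and value of joint stop_button above 0.0065 m), for 0.2 s.
3. the extractor rocker is tipped to on while the lathe is still off (value of joint extractor_rocker above 0.36 rad and value of joint stop_button above 0.0065 m), for 0.2 s.
4. the start button is pressed in and latched (value of joint each of start_button, stop_button below 0.0015 m), for 0.2 s.
At the end, for the whole second after the job is handed in: Start is latched in and stop out (each within 1.5 mm of its end), both rockers are tipped over (above 0.36 of 0.40 rad), the radio switch lies flat and still within 30 mm of where it was found, and the cup, sanding block, glue bottle and brush are within 30 mm of where they were (all of step 4 and value of joint each of direction_rocker, extractor_rocker above 0.36 rad and distance of each of extractor_switch, turned_cup, sanding_block, glue, brush from where it was at the start of the episode below 0.03 m and angle between extractor_switch's own z axis and vertical below 0.1 rad and linear speed of extractor_switch below 0.02 m/s); the robot touches nothing.
It fails at once if the direction rocker is tipped while the lathe is on (value of joint direction_rocker between 0.08 and 0.32 rad and value of joint stop_button below 0.004 m).
It fails at once if the lathe is started in reverse with the extractor off (value of joint direction_rocker above 0.32 rad and value of joint extractor_rocker below 0.2 rad and value of joint stop_button below 0.004 m).
It fails at once if the radio switch is lifted, tipped or pushed more than 30 mm from its place (height (world z) of extractor_switch above 0.012 m or angle between extractor_switch's own z axis and vertical above 0.2 rad or distance of extractor_switch from where it was at the start of the episode above 0.03 m).
It fails at once if a bystander is lifted, knocked over or pushed more than 30 mm (distance of any of turned_cup, sanding_block, glue, brush from where it was at the start of the episode above 0.03 m or angle between any of turned_cup, sanding_block, glue, brush's own z axis and vertical above 0.4 rad).
It also fails if it takes over 58 s, if anything falls off the work surface, if the arm or the gripper's body presses on something with over 40 N, if the wrist force passes 120 N, or if a joint passes its speed limit or range.

### The arm

A 6-joint arm with a two-finger parallel gripper is mounted at the origin on a cart in front of the work surface, level with it; the furniture and walls round the work are solid. World frame = base frame: x ahead of the robot, y to its left, z up, the work surface at z = 0. Lengths are in m, angles in rad, forces in N, time in s.
With the tool pointing down it reaches from about 0.375 to 0.925 m from the base axis. Payload 5.7 kg.
Tool frame: the origin (TCP) lies midway between the tips of the shut fingers; the grasp point (between the pads) lies 19 mm behind it; z points along the fingers, y is the direction in which the jaws open and shut (so a half turn about z gives the same grasp; the last joint's range is limited). The gripper opens to 85 mm and grips with 20 to 120 N. Pads are 22 mm wide; open, the fingers measure 114 mm over their backs; the gripper's body (76 mm by 85 mm) begins 54 mm behind the grasp point. The pads swing forward as they close: fully open they stand 13 mm farther back than shut.
Start: joints at [1.121, 0.359, 1.51, -0, 1.272, -0.115], TCP at [0.197, 0.567, 0.231] pointing down, gripper open.
Joint ranges: [-2.97, 2.97], [-1.01, 2.36], [0.21, 2.38], [-0.96, 4.11], [0.2, 2.71], [-2.98, 2.98]. Speed limits (rad/s): [2.39, 2.39, 3.14, 3.14, 3.14, 3.14].

### API

Orientations are given as a unit quaternion [x, y, z, w].
In Python, from rig import robot, camera, ticket gives the robot as it stands.
- The arm moves only by the tool send_rows, never from a script. Its argument "deltas" is a list of rows, each an object of numbers: "tx", "ty", "tz": the shift along the tool's x, y, z in units of 60 mm (1.0 is 60 mm); "twist": the turn about the tool's z in units of 8 degrees (1.0 is 8 degrees); "jaw": the closure, from 0 (fully open) to 1 (shut). In form: [{"tx": .., "ty": .., "tz": .., "twist": .., "jaw": ..}, ...]. A call has 1 to 12 rows; each row shifts and turns the commanded pose from where the row before left it, along the tool's axes as they then stand; what a row does not reach is not made up. A row lasts 1/8 s, in which the tool goes at most 62.5 mm and 10.7 degrees, less where a joint would pass 70% of its speed; a pose out of reach is approached as far as the arm can. A call is refused whole if a number of a shift passes 1 or a number of a turn 1, either way. A call with a gripper value outside its range is refused whole. The fingers move at their own pace and stop on an object; the grip force is fixed at half the most. Time passes only in rows, so rows that do not move let the fingers close. It gives the time, the measured TCP pose, the force and the opening at its end, in the units of the state.
- robot.state(): the state, without advancing time (a new reading comes with each control period).
- camera(name): name is "scene" or "top"; returns a dict with "image" (480x640x3 uint8, blue, green, red), "z_map" (480x640 float32, m along the optical axis (not along the pixel's ray), 0 where there is no reading), "mtx" (3x3 intrinsics, pixels), "R" (3x3) and "t" (3): a world point X has camera coordinates R X + t. Camera axes: x right, y down, z forward; pixel columns grow to the right and rows downward; lengths in m; the calibration is good to about 2 mm. A picture is of the moment at which its call begins.
- ticket.hand_in(): hands the job in, once; it reports no verdict.
The state is a dict: "time": time; "joints": joint angles; "joint_vel": joint speeds; "joint_torque": joint torques, N m; "tcp_pos": TCP position; "orientation": TCP orientation; "contact_force": force on the tool from outside, world axes, zero at the start; "moment": the same for the moment, N m; "gripper_width": finger opening in m.
Only numpy, scipy, OpenCV 4.12 (cv2) and the standard library are available. Lean on these libraries where they do the work, as an engineer would, in place of code of your own. Each camera call takes 0.05 s, during which the arm holds its last target.

## Working session

There is one attempt and no reset: what is moved stays moved. The work goes in short steps, Python scripts to look and compute and a tool call to move; the robot and the scene stay as the last step left them, time stands still between calls to the robot, and variables do not carry over. Pictures are saved under pics/ and viewed, and the job is handed in when it is done.

Besides the shell and the picture viewer there is one more tool, called after "Emit:" as name([rows], argument=value, ...), one row to a line, values as JSON. send_rows: Moves the arm, as the interface text tells. Its arguments: {"type":"object","properties":{"deltas":{"type":"array"}},"required":["deltas"]}

```bash
mkdir -p pics; python3 - <<'E'
from rig import robot,camera
import cv2,numpy as np
for n in("scene","top"):
    c=camera(n); cv2.imwrite(f"pics/{n}0.png",c["image"]); np.savez(f"{n}0.npz",**c)
    print(n,c["mtx"].tolist(),c["R"].round(4).tolist(),c["t"].round(4).tolist())
s=robot.state();print(s)
E
```

```text
scene [[504.79526393240377, 0.0, 325.86125535656936], [0.0, 504.79526393240377, 243.53636331915976], [0.0, 0.0, 1.0]] [[0.5248, -0.8509, -0.0226], [-0.353, -0.1934, -0.9154], [0.7746, 0.4884, -0.4019]] [-0.2954, 0.2912, 0.8861]
top [[469.3033990454073, 0.0, 322.12496343477824], [0.0, 469.3033990454073, 237.95397735036875], [0.0, 0.0, 1.0]] [[-0.0159, -0.9996, 0.0215], [-0.9957, 0.0139, -0.0912], [0.0909, -0.0229, -0.9956]] [0.0082, 0.5555, 1.2451]
{'time': 0.1, 'joints': array([ 1.12089398e+00,  3.59438099e-01,  1.51131520e+00,  1.95884384e-05,
        1.27251751e+00, -1.15105209e-01]), 'joint_vel': array([ 0.00064158, -0.00085164, -0.00010998,  0.00137008, -0.00161587,
       -0.00017581]), 'joint_torque': array([ 4.44898678e-04, -5.28654027e+01, -2.79349405e+01, -9.62137233e-05,
        4.95290369e-03, -3.89114021e-06]), 'tcp_pos': array([0.19688246, 0.56613073, 0.23053803]), 'orientation': array([ 1.66620637e-01,  9.86020719e-01, -8.03210186e-04, -2.42891125e-04]), 'contact_force': array([0.28659392, 0.22397348, 0.15281028]), 'moment': array([0.02655624, 0.0213114 , 0.00507927]), 'gripper_width': 0.08541054754656517}
```

View pics/scene0.png

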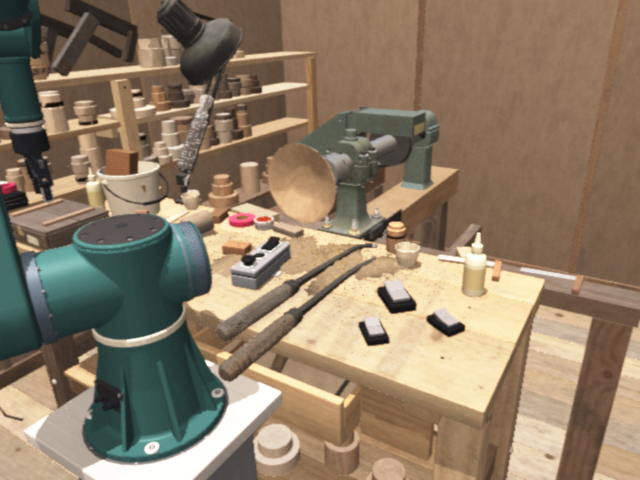

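View pics/top0.png

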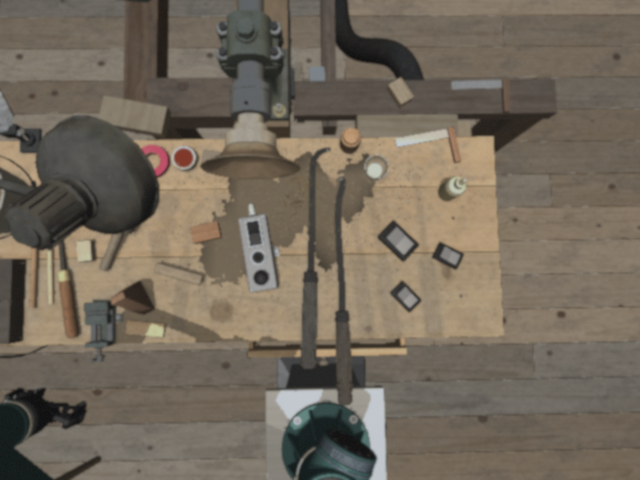

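Scene: starter box at top-view (258,253), with stop at (261,277), start at (258,257) and rocker at (253,233). There are three radio switches, at (398,240), (447,256) and (405,296). I'll zoom in next.

```bash
cat > h.py <<'E'
import numpy as np,cv2
def load(n): return dict(np.load(n))
def ray(c,uv,z):
    uv=np.asarray(uv,float); d=np.linalg.solve(c["mtx"],np.array([uv[0],uv[1],1.])); 
    R,t=c["R"],c["t"]; o=-R.T@t; d=R.T@d
    return o+d*(z-o[2])/d[2]
def proj(c,X):
    p=c["mtx"]@(c["R"]@np.asarray(X,float)+c["t"]); return p[:2]/p[2]
def cloud(c):
    h,w=c["z_map"].shape; u,v=np.meshgrid(np.arange(w),np.arange(h)); z=c["z_map"]
    P=np.stack([(u-c["mtx"][0,2])/c["mtx"][0,0]*z,(v-c["mtx"][1,2])/c["mtx"][1,1]*z,z],-1)
    W=(P-c["t"])@c["R"]; W[z<=0]=np.nan; return W
E
python3 - <<'E'
from h import *
c=load("top0.npz");im=c["image"]
a=cv2.resize(im[195:305,230:290],None,fx=5,fy=5,interpolation=cv2.INTER_CUBIC)
b=cv2.resize(im[205:315,370:470],None,fx=5,fy=5,interpolation=cv2.INTER_CUBIC)
cv2.imwrite("pics/zt.png",np.hstack([a,b])[:600])
s=load("scene0.npz")["image"]
a=cv2.resize(s[230:290,220:300],None,fx=5,fy=5,interpolation=cv2.INTER_CUBIC)
b=cv2.resize(s[275:345,350:470],None,fx=5,fy=5,interpolation=cv2.INTER_CUBIC)
cv2.imwrite("pics/zs1.png",a);cv2.imwrite("pics/zs2.png",b)
for n in("top0.npz","scene0.npz"):
    c=load(n);W=cloud(c);print(n)
    pts=[(261,277),(258,257),(253,233),(245,255),(398,240),(447,256),(405,296),(375,167),(455,187),(350,139),(205,232),(340,200)] if n[0]=='t' else [(251,263),(273,245),(397,292),(446,320),(374,330),(406,252),(475,275),(237,246)]
    for u,v in pts: print((u,v),W[v,u].round(4))
E
```

```text
top0.npz
(261, 277) [0.4523 0.1595 0.0791]
(258, 257) [0.5048 0.1693 0.0589]
(253, 233) [0.568  0.182  0.0602]
(245, 255) [0.5109 0.2043 0.0513]
(398, 240) [ 0.5463 -0.2043  0.035 ]
(447, 256) [ 0.5015 -0.3376  0.0275]
(405, 296) [ 0.3958 -0.2207  0.0236]
(375, 167) [ 0.7533 -0.1509  0.01  ]
(455, 187) [ 0.6749 -0.3423  0.1072]
(350, 139) [ 0.8115 -0.0766  0.0825]
(205, 232) [0.5754 0.314  0.0311]
(340, 200) [ 0.6609 -0.0513  0.0134]
scene0.npz
(251, 263) [0.4506 0.1535 0.0578]
(273, 245) [0.5562 0.1628 0.0649]
(397, 292) [ 0.5354 -0.2138  0.0328]
(446, 320) [ 0.4896 -0.3493  0.0235]
(374, 330) [ 0.379  -0.2324  0.0234]
(406, 252) [ 0.7094 -0.1602  0.054 ]
(475, 275) [ 0.6558 -0.359   0.0597]
(237, 246) [0.5596 0.2975 0.0317]
```

View pics/zt.png

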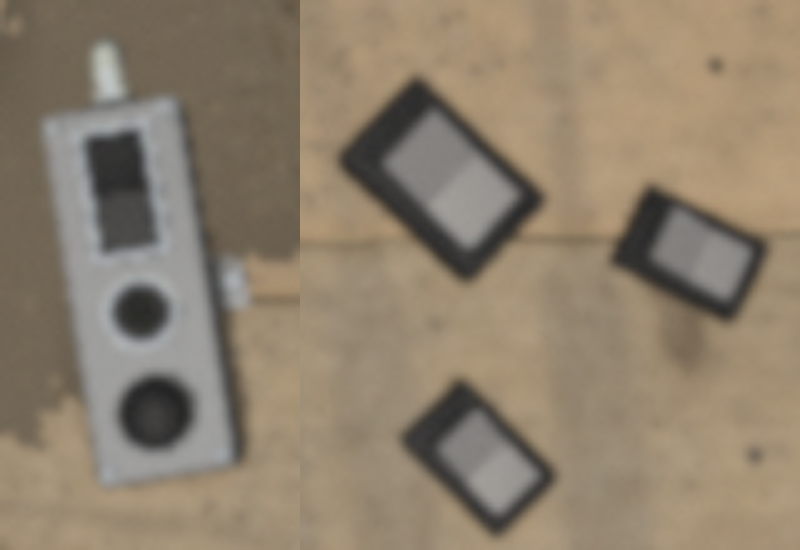

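View pics/zs1.png

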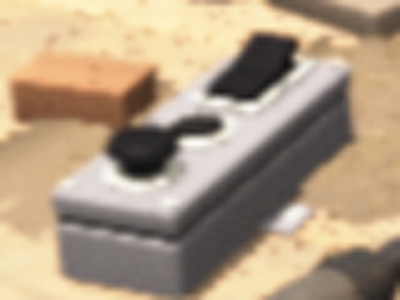

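View pics/zs2.png

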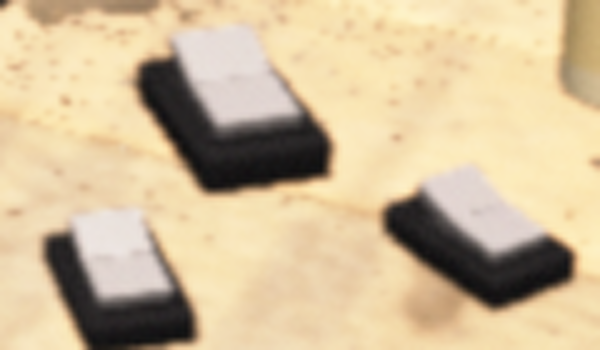

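```bash
cat > meas.py <<'E'
from h import *
c=load("top0.npz");im=c["image"].astype(int);W=cloud(c)
hsv=cv2.cvtColor(c["image"],cv2.COLOR_BGR2HSV)
def blob(box,m,z,name):
    u0,v0,u1,v1=box; M=np.zeros(m.shape,np.uint8); M[v0:v1,u0:u1]=m[v0:v1,u0:u1]*255
    n,l,st,_=cv2.connectedComponentsWithStats(M); k=1+st[1:,4].argmax(); M=(l==k).astype(np.uint8)*255
    cs,_=cv2.findContours(M,cv2.RETR_EXTERNAL,cv2.CHAIN_APPROX_NONE); ct=max(cs,key=cv2.contourArea)[:,0]
    P=np.array([ray(c,p,z)[:2] for p in ct])
    r=cv2.minAreaRect((P*1e4).astype(np.float32)); print(name,"n",len(ct),"ctr",np.array(r[0])/1e4,"size mm",np.array(r[1])/10,"ang",r[2]); return r,M
if __name__=="__main__":
    sat=hsv[...,1]; print(hsv[240,398],hsv[232,383],hsv[255,247],hsv[220,330],hsv[300,350])
    m=(sat<60)
    for nm,b in dict(A=(372,212,425,268),B=(425,235,470,275),C=(385,275,425,305)).items():
        blob(b,m,0.022 if nm=='A' else .016,nm+" slab"); blob(b,m&(hsv[...,2]>100),0.035 if nm=='A' else .025,nm+" rocker")
    blob((232,205,285,298),m&(hsv[...,2]>0),0.052,"box")
    blob((232,205,285,298),m&(hsv[...,2]>110),0.052,"box bright")
    blk=hsv[...,2]<90
    blob((250,265,275,288),blk,0.074,"stop"); blob((248,249,268,265),blk,0.057,"start"); blob((242,218,264,247),blk,0.060,"dir")
E
python3 meas.py
```

```text
[ 20  11 134] [12 23 56] [ 20   5 159] [ 19  67 114] [ 17  66 165]
A slab n 84 ctr [ 0.54544116 -0.20601633] size mm [93.92272339 62.34860229] ang 43.884830474853516
A rocker n 59 ctr [ 0.5442354  -0.20895554] size mm [66.40150146 42.41822815] ang 43.657554626464844
B slab n 73 ctr [ 0.50334644 -0.3425739 ] size mm [72.86425781 45.78149719] ang 62.390052795410156
B rocker n 46 ctr [ 0.50269014 -0.34637368] size mm [47.58736877 31.25047302] ang 59.85525131225586
C slab n 127 ctr [ 0.41297578 -0.21588286] size mm [95.02489624 77.68498535] ang 88.3833999633789
C rocker n 43 ctr [ 0.39182288 -0.22575266] size mm [47.07614136 32.61809692] ang 43.35426330566406
box n 226 ctr [0.53218179 0.16559421] size mm [230.96330566  99.09806519] ang 9.077977180480957
box bright n 219 ctr [0.53035166 0.17597732] size mm [231.12788086  79.61670532] ang 8.17436408996582
stop n 39 ctr [0.45235249 0.16133943] size mm [33.41007385 35.96765442] ang 89.6985855102539
start n 25 ctr [0.50488613 0.17080991] size mm [23.61612549 20.98480377] ang 89.1590347290039
dir n 58 ctr [0.56877319 0.1801059 ] size mm [57.39838257 26.67340088] ang 8.719566345214844
```

```bash
python3 - <<'E'
from h import *
for n in("top0.npz","scene0.npz"):
    c=load(n);W=cloud(c).reshape(-1,3);print(n,"cam",(-c["R"].T@c["t"]).round(3))
    for nm,ctr,a in(("A",(0.545,-0.207),43.8),("box",(0.516,0.172),8.7)):
        a=np.radians(a);ex=np.array([np.cos(a),np.sin(a)]);ey=np.array([-ex[1],ex[0]])
        d=W[:,:2]-ctr; x=d@ex;y=d@ey
        print(nm)
        L=60 if nm=="A" else 115
        out=[]
        for k in range(-L,L,6):
            m=(abs(y)<.012)&(x>k/1e3)&(x<(k+6)/1e3)
            if m.any(): out.append((k+3,round(np.median(W[m,2])*1e3,1),int(m.sum())))
        print(out)
E
```

```text
top0.npz cam [0.44  0.029 1.29 ]
A
[(-57, np.float64(0.5), 19), (-51, np.float64(2.6), 12), (-45, np.float64(22.4), 19), (-39, np.float64(24.7), 19), (-33, np.float64(30.8), 16), (-27, np.float64(31.0), 22), (-21, np.float64(33.9), 18), (-15, np.float64(33.7), 20), (-9, np.float64(33.8), 18), (-3, np.float64(34.4), 18), (3, np.float64(36.1), 19), (9, np.float64(38.0), 19), (15, np.float64(39.5), 18), (21, np.float64(41.8), 19), (27, np.float64(43.9), 22), (33, np.float64(38.7), 19), (39, np.float64(25.2), 18), (45, np.float64(22.1), 20), (51, np.float64(7.1), 23), (57, np.float64(1.9), 18)]
box
[(-112, np.float64(1.0), 20), (-106, np.float64(-0.1), 19), (-100, np.float64(0.9), 20), (-94, np.float64(52.5), 21), (-88, np.float64(51.6), 20), (-82, np.float64(69.9), 22), (-76, np.float64(75.3), 22), (-70, np.float64(76.3), 21), (-64, np.float64(75.6), 22), (-58, np.float64(75.9), 22), (-52, np.float64(75.2), 23), (-46, np.float64(69.3), 17), (-40, np.float64(52.4), 20), (-34, np.float64(52.9), 20), (-28, np.float64(55.3), 24), (-22, np.float64(57.6), 20), (-16, np.float64(58.3), 20), (-1
[... 1506 characters left out ...]
 np.float64(74.2), 10), (-52, np.float64(60.6), 4), (-46, np.float64(52.5), 3), (-40, np.float64(51.3), 4), (-34, np.float64(51.8), 8), (-28, np.float64(54.7), 10), (-22, np.float64(55.8), 16), (-16, np.float64(55.3), 16), (-10, np.float64(-515.5), 22), (-4, np.float64(-517.0), 15), (2, np.float64(-518.6), 12), (8, np.float64(-234.1), 8), (14, np.float64(52.8), 12), (20, np.float64(56.1), 22), (26, np.float64(61.1), 14), (32, np.float64(62.5), 7), (38, np.float64(63.0), 11), (44, np.float64(63.6), 9), (50, np.float64(64.6), 11), (56, np.float64(65.9), 14), (62, np.float64(67.6), 14), (68, np.float64(68.0), 10), (74, np.float64(70.6), 17), (80, np.float64(65.6), 5), (86, np.float64(57.4), 3)]
```

```bash
python3 - <<'E'
from h import *
c=load("top0.npz");W1=cloud(c).reshape(-1,3);W2=cloud(load("scene0.npz")).reshape(-1,3);W=np.vstack([W1,W2]);W=W[np.isfinite(W).all(1)]
# max height grid 5cm
print("      "+" ".join(f"{y:5.2f}" for y in np.arange(.75,-.5,-.05)))
for x in np.arange(.85,-.0,-.05):
    r=[]
    for y in np.arange(.75,-.5,-.05):
        m=(abs(W[:,0]-x)<.025)&(abs(W[:,1]-y)<.025)
        r.append(f"{W[m,2].max():5.2f}" if m.any() else "  .  ")
    print(f"{x:5.2f} "+" ".join(r))
E
```

```text
0.75  0.70  0.65  0.60  0.55  0.50  0.45  0.40  0.35  0.30  0.25  0.20  0.15  0.10  0.05 -0.00 -0.05 -0.10 -0.15 -0.20 -0.25 -0.30 -0.35 -0.40 -0.45
 0.85  0.27  0.05  0.00  0.64  0.00  0.01  0.01  0.01  0.01  0.01  0.01  0.25  0.25  0.22  0.01  0.01  0.09  0.09  0.01  0.01  0.02  0.02  0.02  0.02  0.01
 0.80  0.16  0.06  0.01  0.65  0.65  0.02  0.03  0.04  0.04  0.03  0.22  0.26  0.26  0.24  0.01  0.02  0.09  0.09  0.06  0.02  0.02  0.01  0.03  0.02  0.01
 0.75  0.09  0.05   .    0.03  0.65  0.03  0.02  0.04  0.04  0.03  0.25  0.28  0.28  0.27  0.02  0.02  0.01  0.06  0.06  0.06  0.01  0.01  0.02  0.02  0.01
 0.70  0.17  0.01  0.00   .    0.03  0.02  0.01  0.62  0.62  0.61  0.30  0.31  0.32  0.30  0.26  0.03  0.02  0.05  0.06  0.01  0.01  0.09  0.16  0.08  0.01
 0.65  0.17  0.01  0.01   .    0.07  0.08  0.61  0.63  0.64  0.63  0.59  0.04  0.02  0.07  0.04  0.03  0.02  0.02  0.02  0.01  0.01  0.07  0.15  0.08  0.01
 0.60  0.17  0.00  0.01  0.01  0.07  0.07  0.65  0.65  0.64  0.63  0.59  0.08  0.08  0.08  0.03  0.03  0.02  0.02  0.03  0.05  0.01  0.01  0.01  0.01  0.01
 0.55  0.02  0.
[... 1000 characters left out ...]
0.05 -0.05  0.05  0.04  0.04 -0.05 -0.05 -0.05 -0.05   .     .   -0.03   .  
 0.20 -0.73 -0.73  0.35  0.35  0.62  0.62  0.66  0.66 -0.72 -0.72 -0.73 -0.73 -0.73 -0.06  0.05  0.03  0.05 -0.06 -0.06 -0.06 -0.07 -0.73 -0.73 -0.73 -0.73
 0.15 -0.73 -0.72 -0.73  0.48  0.61  0.35 -0.73  0.62  0.66 -0.73   .   -0.75  0.01  0.01  0.01  0.27  0.04  0.01  0.01 -0.64   .     .   -0.73 -0.72 -0.72
 0.10 -0.73 -0.72 -0.72 -0.72 -0.72 -0.72 -0.72 -0.72  0.66  0.66 -0.72 -0.73  0.01  0.02  0.30  0.33  0.33  0.32  0.01 -0.63 -0.73 -0.73 -0.73 -0.72 -0.72
 0.05 -0.72 -0.72 -0.72 -0.73 -0.73 -0.73 -0.73 -0.73 -0.73 -0.73 -0.73 -0.64  0.01  0.11  0.35  0.35  0.35  0.32  0.01 -0.63 -0.73 -0.72 -0.73 -0.73 -0.73
```

A (the largest, at (398,240)) matches the 100 x 66 mm switch; B and C are about 70% of that size. The box, stop, start and rocker points agree with the given geometry. I'll shut the jaw and align the tool with the box.

Emit:
send_rows([
  {"twist": -0.88, "jaw": 1},
  {"twist": -0.88, "jaw": 1},
  {"twist": -0.88, "jaw": 1},
  {"twist": -0.88, "jaw": 1},
  {"jaw": 1},
])

```text
validation failed for argument at $.de...
```

```bash
cat > go.py <<'E'
import sys,numpy as np
from rig import robot
from scipy.spatial.transform import Rotation as R
s=robot.state();r=R.from_quat(s["orientation"]).as_matrix()
print("t",s["time"],"tcp",s["tcp_pos"].round(4),"xyaw",np.degrees(np.arctan2(r[1,0],r[0,0])).round(2),"tilt",r[:,2].round(4),"F",s["contact_force"].round(2),"q",s["joints"].round(2),"w",s["gripper_width"])
for a in sys.argv[1:]:
    g=np.array(eval(a)); d=r.T@(g-s["tcp_pos"]); print(a,"units tx,ty,tz",(d/.06).round(3))
E
python3 go.py "(.452,.1612,.20)"
```

```text
t 0.1 tcp [0.1969 0.5661 0.2305] xyaw 160.82 tilt [-7.0e-04 -1.5e-03 -1.0e+00] F [0.29 0.22 0.15] q [ 1.12  0.36  1.51  0.    1.27 -0.12] w 0.08541054754656517
(.452,.1612,.20) units tx,ty,tz [-6.234 -4.976  0.516]
```

All keys are probably required in each row.

Emit:
send_rows([
  {"tx": 0, "ty": 0, "tz": 0, "twist": -0.88, "jaw": 1},
  {"tx": 0, "ty": 0, "tz": 0, "twist": -0.88, "jaw": 1},
  {"tx": 0, "ty": 0, "tz": 0, "twist": -0.88, "jaw": 1},
  {"tx": 0, "ty": 0, "tz": 0, "twist": -0.88, "jaw": 1},
  {"tx": 0, "ty": 0, "tz": 0, "twist": 0, "jaw": 1},
])

```text
time: 0.72
tcp_pos: [0.197, 0.5663, 0.2309]
orientation: [-0.078, 0.997, -0.0, -0.0]
contact_force: [0.8, -0.3, 0.1]
gripper_width: 0.0003
```

```bash
python3 go.py "(.452,.1612,.20)"
```

```text
t 0.725 tcp [0.197  0.5663 0.2309] xyaw -171.09 tilt [-5.e-04 -9.e-04 -1.e+00] F [ 0.75 -0.29  0.05] q [ 1.12  0.36  1.51  0.    1.27 -0.61] w 0.00027227596957222735
(.452,.1612,.20) units tx,ty,tz [-3.153 -7.329  0.519]
```

Emit:
send_rows([
  {"tx": -0.315, "ty": -0.733, "tz": 0.05, "twist": 0, "jaw": 1},
  {"tx": -0.315, "ty": -0.733, "tz": 0.05, "twist": 0, "jaw": 1},
  {"tx": -0.315, "ty": -0.733, "tz": 0.05, "twist": 0, "jaw": 1},
  {"tx": -0.315, "ty": -0.733, "tz": 0.05, "twist": 0, "jaw": 1},
  {"tx": -0.315, "ty": -0.733, "tz": 0.05, "twist": 0, "jaw": 1},
  {"tx": -0.315, "ty": -0.733, "tz": 0.05, "twist": 0, "jaw": 1},
  {"tx": -0.315, "ty": -0.733, "tz": 0.05, "twist": 0, "jaw": 1},
  {"tx": -0.315, "ty": -0.733, "tz": 0.05, "twist": 0, "jaw": 1},
  {"tx": -0.315, "ty": -0.733, "tz": 0.05, "twist": 0, "jaw": 1},
  {"tx": -0.315, "ty": -0.733, "tz": 0.05, "twist": 0, "jaw": 1},
  {"tx": 0, "ty": 0, "tz": 0, "twist": 0, "jaw": 1},
])

```text
time: 2.1
tcp_pos: [0.4541, 0.1594, 0.2012]
orientation: [-0.075, 0.997, -0.0, 0.0]
contact_force: [-0.9, -0.0, 0.2]
gripper_width: 0.0001
```

```bash
python3 go.py "(.452,.1612,.085)" "(.452,.1612,.076)"; python3 - <<'E'
from rig import camera
import cv2
cv2.imwrite("pics/s1.png",camera("scene")["image"])
E
```

```text
t 2.1 tcp [0.4541 0.1594 0.2012] xyaw -171.42 tilt [ 6.e-04 -7.e-04 -1.e+00] F [-0.92 -0.05  0.21] q [ 0.19  0.22  1.8  -0.    1.12 -1.53] w 8.43891008030393e-05
(.452,.1612,.085) units tx,ty,tz [0.032 0.037 1.936]
(.452,.1612,.076) units tx,ty,tz [0.032 0.037 2.086]
```

View pics/s1.png

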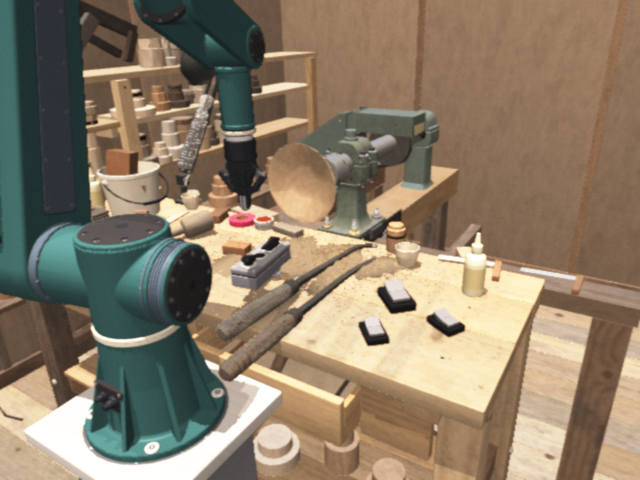

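Emit:
send_rows([
  {"tx": 0.016, "ty": 0.018, "tz": 0.65, "twist": 0, "jaw": 1},
  {"tx": 0.016, "ty": 0.018, "tz": 0.65, "twist": 0, "jaw": 1},
  {"tx": 0, "ty": 0, "tz": 0.63, "twist": 0, "jaw": 1},
  {"tx": 0, "ty": 0, "tz": 0, "twist": 0, "jaw": 1},
])

```text
time: 2.65
tcp_pos: [0.4469, 0.1641, 0.0835]
orientation: [-0.078, 0.997, -0.0, -0.003]
contact_force: [-0.2, 0.0, 0.6]
gripper_width: 0.0001
```

```bash
python3 go.py "(.452,.1612,.076)" "(.452,.1612,.068)"; python3 - <<'E'
from rig import camera
import cv2,numpy as np
t=camera("top")["image"];s=camera("scene")["image"]
cv2.imwrite("pics/t2.png",t)
cv2.imwrite("pics/s2.png",cv2.resize(s[150:300,200:400],None,fx=4,fy=4,interpolation=cv2.INTER_CUBIC))
E
```

```text
t 2.65 tcp [0.4469 0.1641 0.0835] xyaw -171.02 tilt [-0.0064 -0.0011 -1.    ] F [-0.22  0.01  0.65] q [ 0.21  0.39  1.93  0.    0.83 -1.52] w 0.0001045355725178425
(.452,.1612,.076) units tx,ty,tz [-0.076 -0.061  0.125]
(.452,.1612,.068) units tx,ty,tz [-0.077 -0.061  0.258]
```

View pics/t2.png

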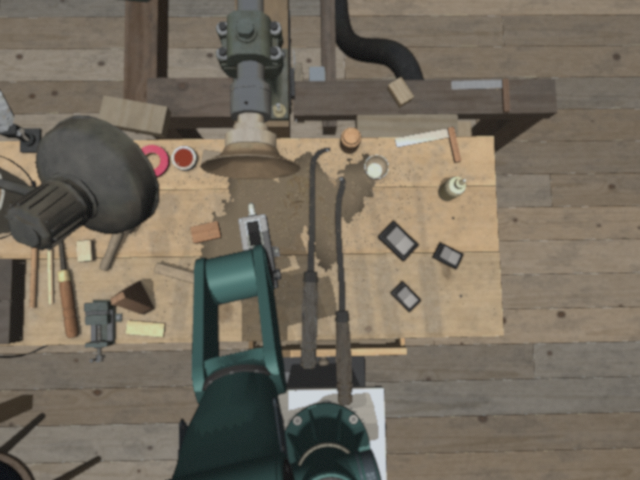

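View pics/s2.png

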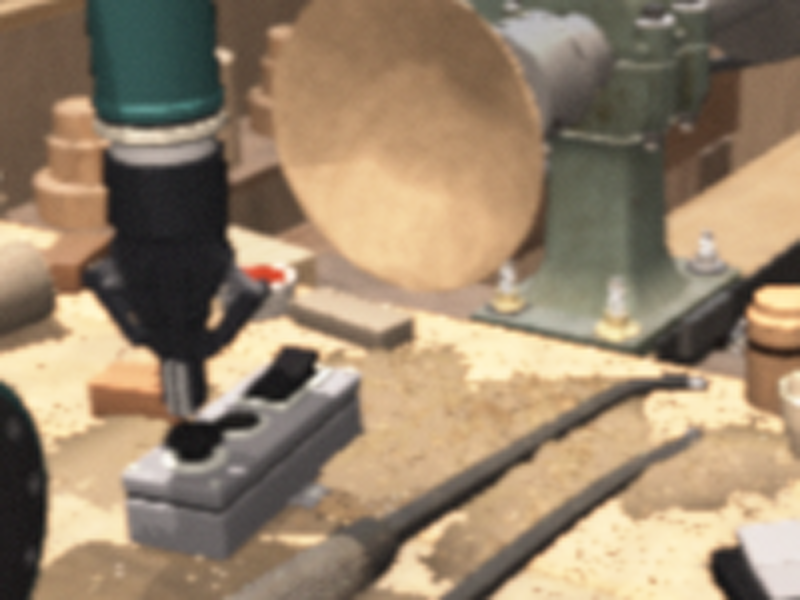

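Top view: the elbow (230,270) is well clear of the lamp (158,190). Close-up: the fingertip is just above the stop head, around (180,415). I'll settle, then correct.

Emit:
send_rows([
  {"tx": 0, "ty": 0, "tz": 0, "twist": 0, "jaw": 1},
  {"tx": 0, "ty": 0, "tz": 0, "twist": 0, "jaw": 1},
])

```text
time: 3.0
tcp_pos: [0.4512, 0.1639, 0.0868]
orientation: [-0.078, 0.997, 0.0, 0.001]
contact_force: [-0.5, -0.3, -0.4]
gripper_width: -0.0001
```

```bash
python3 go.py "(.452,.1612,.076)" "(.452,.1612,.068)"
```

```text
t 3.0 tcp [0.4512 0.1639 0.0868] xyaw -171.02 tilt [ 2.6e-03  5.0e-04 -1.0e+00] F [-0.51 -0.33 -0.36] q [ 0.2   0.38  1.92 -0.    0.83 -1.52] w -9.164648576810881e-05
(.452,.1612,.076) units tx,ty,tz [-0.005 -0.047  0.18 ]
(.452,.1612,.068) units tx,ty,tz [-0.005 -0.047  0.314]
```

Emit:
send_rows([
  {"tx": 0, "ty": -0.04, "tz": 0.06, "twist": 0, "jaw": 1},
  {"tx": 0, "ty": 0, "tz": 0.06, "twist": 0, "jaw": 1},
  {"tx": 0, "ty": 0, "tz": 0.06, "twist": 0, "jaw": 1},
  {"tx": 0, "ty": 0, "tz": 0.06, "twist": 0, "jaw": 1},
  {"tx": 0, "ty": 0, "tz": 0.05, "twist": 0, "jaw": 1},
  {"tx": 0, "ty": 0, "tz": 0.03, "twist": 0, "jaw": 1},
  {"tx": 0, "ty": 0, "tz": 0, "twist": 0, "jaw": 1},
])

```text
time: 3.88
tcp_pos: [0.4506, 0.1612, 0.0673]
orientation: [-0.078, 0.997, -0.0, 0.0]
contact_force: [-5.0, -1.7, 18.0]
gripper_width: 0.0001
```

```bash
python3 go.py "(.452,.1612,.076)" "(.452,.1612,.068)"
```

```text
t 3.875 tcp [0.4506 0.1612 0.0673] xyaw -171.01 tilt [ 1.e-04 -1.e-04 -1.e+00] F [-4.98 -1.74 18.  ] q [ 0.2   0.41  1.94 -0.    0.79 -1.53] w 0.00013985336896556777
(.452,.1612,.076) units tx,ty,tz [-0.024 -0.004 -0.144]
(.452,.1612,.068) units tx,ty,tz [-0.024 -0.004 -0.011]
```

The force is 18 N at z = 0.067, so stop is at its home height. I'll lift and check with the camera.

Emit:
send_rows([
  {"tx": 0, "ty": 0, "tz": -0.2, "twist": 0, "jaw": 1},
  {"tx": 0, "ty": 0, "tz": -0.6, "twist": 0, "jaw": 1},
  {"tx": -0.6, "ty": 0, "tz": 0, "twist": 0, "jaw": 1},
  {"tx": -0.6, "ty": 0, "tz": 0, "twist": 0, "jaw": 1},
  {"tx": -0.6, "ty": 0, "tz": 0, "twist": 0, "jaw": 1},
  {"tx": -0.5, "ty": 0, "tz": 0, "twist": 0, "jaw": 1},
  {"tx": 0, "ty": 0, "tz": 0, "twist": 0, "jaw": 1},
  {"tx": 0, "ty": 0, "tz": 0, "twist": 0, "jaw": 1},
])

```text
time: 4.88
tcp_pos: [0.5856, 0.1825, 0.1138]
orientation: [-0.078, 0.997, -0.0, -0.001]
contact_force: [-0.6, -0.4, 0.6]
gripper_width: -0.0002
```

```bash
python3 go.py "(.590,.1837,.08)" "(.590,.1837,.064)"; python3 - <<'E'
from h import *
from rig import camera
c=camera("scene");s=c["image"]
for X in [(.452,.1612,.068),(.5048,.1702,.065),(.590,.1837,.072)]: print(proj(c,X).round(1))
cv2.imwrite("pics/s3.png",cv2.resize(s[170:295,210:330],None,fx=4.8,fy=4.8,interpolation=cv2.INTER_CUBIC))
E
```

```text
t 4.875 tcp [0.5856 0.1825 0.1138] xyaw -171.02 tilt [-2.e-03 -5.e-04 -1.e+00] F [-0.65 -0.44  0.56] q [ 0.19  0.5   1.6  -0.    1.04 -1.54] w -0.00017385619564167851
(.590,.1837,.08) units tx,ty,tz [-0.077  0.008  0.564]
(.590,.1837,.064) units tx,ty,tz [-0.077  0.008  0.83 ]
[248.7 258.5]
[259.  251.3]
[274.2 236.9]
```

View pics/s3.png

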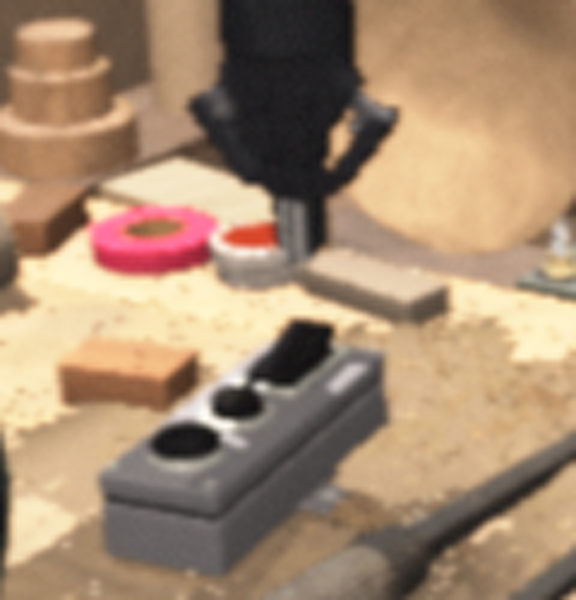

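In the crop the stop head (185,440) now sits low and start (238,402) stands out, so stop is latched. Next is the direction rocker.

Emit:
send_rows([
  {"tx": -0.05, "ty": 0.01, "tz": 0.25, "twist": 0, "jaw": 1},
  {"tx": 0, "ty": 0, "tz": 0.25, "twist": 0, "jaw": 1},
  {"tx": 0, "ty": 0, "tz": 0, "twist": 0, "jaw": 1},
  {"tx": 0, "ty": 0, "tz": 0.07, "twist": 0, "jaw": 1},
  {"tx": 0, "ty": 0, "tz": 0.07, "twist": 0, "jaw": 1},
  {"tx": 0, "ty": 0, "tz": 0.07, "twist": 0, "jaw": 1},
  {"tx": 0, "ty": 0, "tz": 0.07, "twist": 0, "jaw": 1},
  {"tx": 0, "ty": 0, "tz": 0.05, "twist": 0, "jaw": 1},
  {"tx": 0, "ty": 0, "tz": 0, "twist": 0, "jaw": 1},
])

```text
time: 6.05
tcp_pos: [0.5885, 0.1836, 0.0637]
orientation: [-0.078, 0.997, -0.0, -0.001]
contact_force: [0.4, 0.7, -0.7]
gripper_width: 0.0001
```

```bash
python3 go.py "(.590,.1837,.064)"
```

```text
t 6.05 tcp [0.5885 0.1836 0.0637] xyaw -171.02 tilt [-2.5e-03 -5.0e-04 -1.0e+00] F [ 0.38  0.7  -0.7 ] q [ 0.19  0.57  1.63 -0.    0.95 -1.54] w 0.00013395103333319522
(.590,.1837,.064) units tx,ty,tz [-0.025 -0.001 -0.005]
```

Emit:
send_rows([
  {"tx": 0, "ty": 0, "tz": -0.2, "twist": 0, "jaw": 1},
  {"tx": 0, "ty": 0, "tz": -0.8, "twist": 0, "jaw": 1},
  {"tx": 0, "ty": 0, "tz": 0, "twist": -0.88, "jaw": 1},
  {"tx": 0, "ty": 0, "tz": 0, "twist": -0.88, "jaw": 1},
  {"tx": 0, "ty": 0, "tz": 0, "twist": -0.88, "jaw": 1},
  {"tx": 0, "ty": 0, "tz": 0, "twist": -0.88, "jaw": 1},
  {"tx": 0, "ty": 0, "tz": 0, "twist": -0.88, "jaw": 1},
  {"tx": 0, "ty": 0, "tz": 0, "twist": 0, "jaw": 1},
])

```text
time: 7.05
tcp_pos: [0.5898, 0.1838, 0.1253]
orientation: [-0.376, 0.927, -0.0, 0.0]
contact_force: [0.6, 0.1, 0.5]
gripper_width: -0.0002
```

```bash
python3 go.py "(.5634,-.1894,.12)"; python3 - <<'E'
from h import *
from rig import camera
c=camera("scene");s=c["image"]
cv2.imwrite("pics/s4.png",cv2.resize(s[170:295,210:330],None,fx=4.8,fy=4.8,interpolation=cv2.INTER_CUBIC))
E
```

```text
t 7.05 tcp [0.5898 0.1838 0.1253] xyaw -135.88 tilt [ 6.e-04 -0.e+00 -1.e+00] F [0.61 0.14 0.54] q [ 0.19  0.49  1.58 -0.    1.07 -2.15] w -0.0001541106228450889
(.5634,-.1894,.12) units tx,ty,tz [ 4.646 -4.158  0.088]
```

View pics/s4.png

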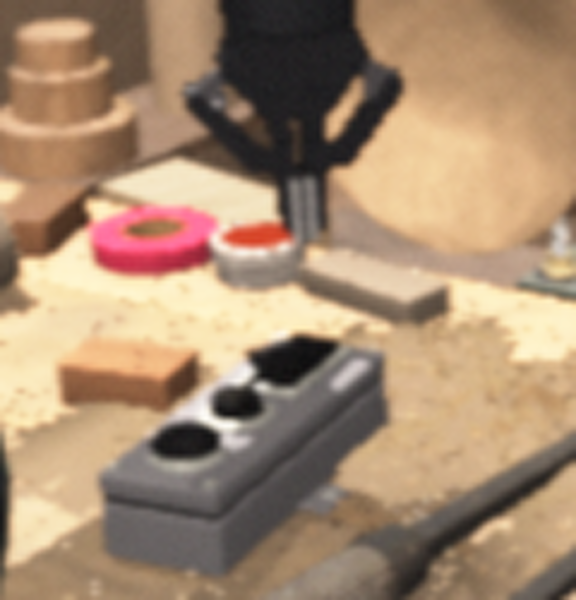

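The rocker's far end (330,342) is down and its near end is up, so it is reversed. I'll untwist slightly for joint 6 margin, then go to switch A.

Emit:
send_rows([
  {"tx": 0, "ty": 0, "tz": 0, "twist": 0.75, "jaw": 1},
  {"tx": 0, "ty": 0, "tz": 0, "twist": 0.75, "jaw": 1},
  {"tx": 0, "ty": 0, "tz": 0, "twist": 0.75, "jaw": 1},
  {"tx": 0.39, "ty": -0.67, "tz": 0, "twist": 0, "jaw": 1},
  {"tx": 0.39, "ty": -0.67, "tz": 0, "twist": 0, "jaw": 1},
  {"tx": 0.39, "ty": -0.67, "tz": 0, "twist": 0, "jaw": 1},
  {"tx": 0.39, "ty": -0.67, "tz": 0, "twist": 0, "jaw": 1},
  {"tx": 0.39, "ty": -0.67, "tz": 0, "twist": 0, "jaw": 1},
  {"tx": 0.39, "ty": -0.67, "tz": 0, "twist": 0, "jaw": 1},
  {"tx": 0.39, "ty": -0.67, "tz": 0, "twist": 0, "jaw": 1},
  {"tx": 0.39, "ty": -0.67, "tz": 0, "twist": 0, "jaw": 1},
  {"tx": 0, "ty": 0, "tz": 0, "twist": 0, "jaw": 1},
])

```text
time: 8.6
tcp_pos: [0.5639, -0.1909, 0.125]
orientation: [-0.223, 0.975, -0.001, 0.0]
contact_force: [0.4, -0.1, 1.0]
gripper_width: 0.0
```

Emit:
send_rows([
  {"tx": 0, "ty": 0, "tz": 0, "twist": 0, "jaw": 1},
  {"tx": 0, "ty": 0, "tz": 0, "twist": 0, "jaw": 1},
])

```text
time: 8.85
tcp_pos: [0.5635, -0.1862, 0.1245]
orientation: [-0.227, 0.974, 0.0, -0.0]
contact_force: [1.0, -0.2, -1.8]
gripper_width: 0.0002
```

```bash
python3 go.py "(.5634,-.1894,.05)" "(.5634,-.1894,.034)"
```

```text
t 8.85 tcp [ 0.5635 -0.1862  0.1245] xyaw -153.8 tilt [-4.e-04  4.e-04 -1.e+00] F [ 0.97 -0.2  -1.81] q [-0.44  0.46  1.64  0.    1.04 -2.46] w 0.0001881368231526027
(.5634,-.1894,.05) units tx,ty,tz [ 0.025 -0.048  1.242]
(.5634,-.1894,.034) units tx,ty,tz [ 0.025 -0.048  1.509]
```

Emit:
send_rows([
  {"tx": 0.025, "ty": -0.045, "tz": 0.5, "twist": 0, "jaw": 1},
  {"tx": 0, "ty": 0, "tz": 0.5, "twist": 0, "jaw": 1},
  {"tx": 0, "ty": 0, "tz": 0.2, "twist": 0, "jaw": 1},
  {"tx": 0, "ty": 0, "tz": 0, "twist": 0, "jaw": 1},
  {"tx": 0, "ty": 0, "tz": 0, "twist": 0, "jaw": 1},
])

```text
time: 9.48
tcp_pos: [0.5644, -0.1905, 0.0535]
orientation: [-0.227, 0.974, -0.001, 0.001]
contact_force: [-0.0, 0.2, -0.6]
gripper_width: 0.0002
```

```bash
python3 go.py "(.5634,-.1894,.034)"; python3 - <<'E'
from h import *
from rig import camera
c=camera("scene");s=c["image"]
cv2.imwrite("pics/s5.png",cv2.resize(s[230:345,340:490],None,fx=5,fy=5,interpolation=cv2.INTER_CUBIC))
E
```

```text
t 9.475 tcp [ 0.5644 -0.1905  0.0535] xyaw -153.8 tilt [ 1.4e-03 -8.0e-04 -1.0e+00] F [-0.01  0.15 -0.59] q [-0.44  0.56  1.69 -0.    0.89 -2.47] w 0.0002486152688562035
(.5634,-.1894,.034) units tx,ty,tz [0.006 0.024 0.325]
```

View pics/s5.png

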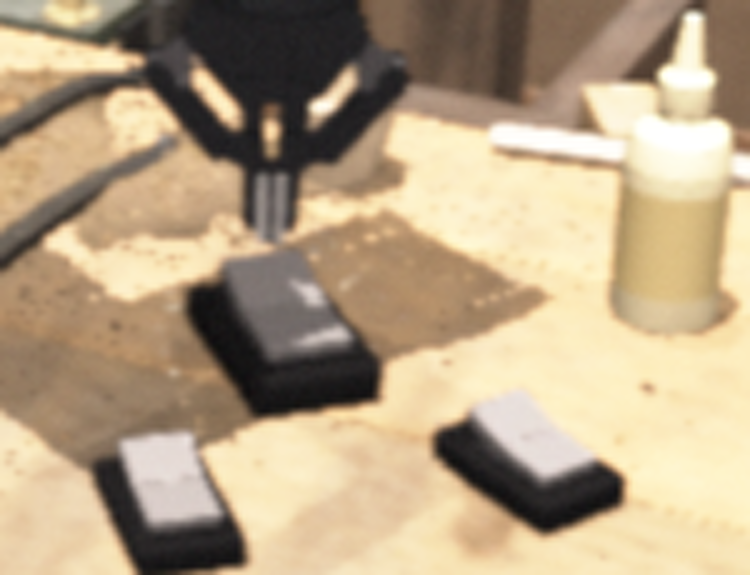

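The fingertip (270,240) is just above the raised far end of A (270,258). Pressing.

Emit:
send_rows([
  {"tx": 0, "ty": 0.01, "tz": 0.07, "twist": 0, "jaw": 1},
  {"tx": 0, "ty": 0, "tz": 0.07, "twist": 0, "jaw": 1},
  {"tx": 0, "ty": 0, "tz": 0.07, "twist": 0, "jaw": 1},
  {"tx": 0, "ty": 0, "tz": 0.06, "twist": 0, "jaw": 1},
  {"tx": 0, "ty": 0, "tz": 0.05, "twist": 0, "jaw": 1},
  {"tx": 0, "ty": 0, "tz": 0, "twist": 0, "jaw": 1},
])

```text
time: 10.28
tcp_pos: [0.5625, -0.1899, 0.0327]
orientation: [-0.226, 0.974, 0.0, -0.001]
contact_force: [-0.1, 0.0, 0.7]
gripper_width: 0.0002
```

Emit:
send_rows([
  {"tx": 0, "ty": 0, "tz": -0.2, "twist": 0, "jaw": 1},
  {"tx": 0, "ty": 0, "tz": -0.7, "twist": 0, "jaw": 1},
  {"tx": 0, "ty": 0, "tz": -0.6, "twist": 0, "jaw": 1},
  {"tx": 0, "ty": 0, "tz": 0, "twist": 0, "jaw": 1},
  {"tx": 0, "ty": 0, "tz": 0, "twist": 0, "jaw": 1},
])

```text
time: 10.9
tcp_pos: [0.563, -0.1899, 0.1236]
orientation: [-0.226, 0.974, -0.0, 0.0]
contact_force: [0.0, -1.0, 0.3]
gripper_width: 0.0001
```

```bash
python3 go.py "(.5048,.1702,.12)"; python3 - <<'E'
from h import *
from rig import camera
c=camera("scene");s=c["image"]
cv2.imwrite("pics/s6.png",cv2.resize(s[230:345,340:490],None,fx=5,fy=5,interpolation=cv2.INTER_CUBIC))
E
```

```text
t 10.9 tcp [ 0.563  -0.1899  0.1236] xyaw -153.82 tilt [ 2.e-04 -3.e-04 -1.e+00] F [ 0.05 -1.04  0.32] q [-0.44  0.46  1.64 -0.    1.04 -2.47] w 9.53173499217755e-05
(.5048,.1702,.12) units tx,ty,tz [-1.777  5.814  0.059]
```

View pics/s6.png

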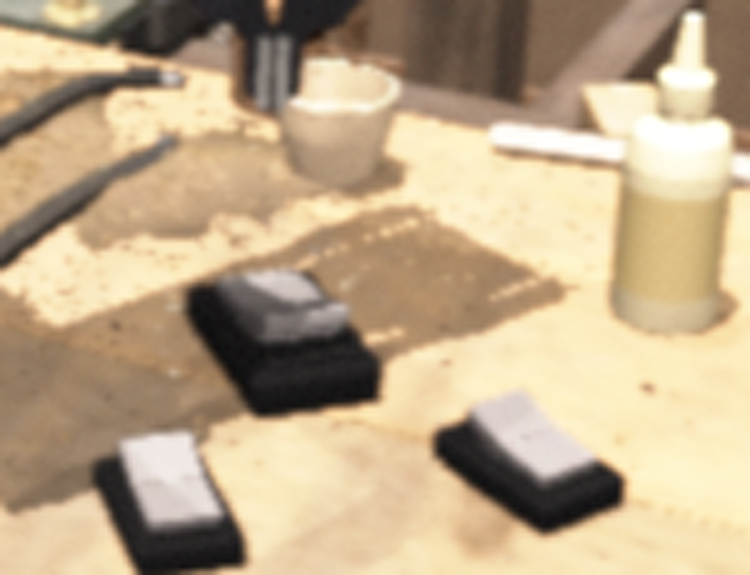

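A's far end (240,278) is down and its near end is raised. I'll check the rocker angles by depth while moving over the start button.

Emit:
send_rows([
  {"tx": -0.222, "ty": 0.727, "tz": 0, "twist": 0, "jaw": 1},
  {"tx": -0.222, "ty": 0.727, "tz": 0, "twist": 0, "jaw": 1},
  {"tx": -0.222, "ty": 0.727, "tz": 0, "twist": 0, "jaw": 1},
  {"tx": -0.222, "ty": 0.727, "tz": 0, "twist": 0, "jaw": 1},
  {"tx": -0.222, "ty": 0.727, "tz": 0, "twist": 0, "jaw": 1},
  {"tx": -0.222, "ty": 0.727, "tz": 0, "twist": 0, "jaw": 1},
  {"tx": -0.222, "ty": 0.727, "tz": 0, "twist": 0, "jaw": 1},
  {"tx": -0.222, "ty": 0.727, "tz": 0, "twist": 0, "jaw": 1},
  {"tx": 0, "ty": 0, "tz": 0, "twist": 0, "jaw": 1},
  {"tx": 0, "ty": 0, "tz": 0, "twist": 0, "jaw": 1},
  {"tx": 0, "ty": 0, "tz": 0, "twist": 0, "jaw": 1},
])

```text
time: 12.32
tcp_pos: [0.5049, 0.1691, 0.1229]
orientation: [-0.226, 0.974, -0.0, -0.001]
contact_force: [-0.3, 0.3, -0.2]
gripper_width: -0.0003
```

```bash
cat > prof.py <<'E'
from h import *
from rig import camera
import sys
for n in("top","scene"):
    c=camera(n);W=cloud(c).reshape(-1,3);cv2.imwrite(f"pics/{n}_{sys.argv[1]}.png",c["image"])
    for nm,ctr,a,lo,hi in(("A",(0.545,-0.207),43.8,-40,40),("box",(0.516,0.172),9,-90,90)):
        a=np.radians(a);ex=np.array([np.cos(a),np.sin(a)]);ey=np.array([-ex[1],ex[0]])
        d=W[:,:2]-ctr; x=d@ex;y=d@ey
        print(n,nm,[(k+4,int(round(np.median(W[m,2])*1e3))) for k in range(lo,hi,8) if (m:=(abs(y)<.011)&(x>k/1e3)&(x<(k+8)/1e3)&(W[:,2]>0)).sum()>3])
E
python3 go.py "(.5048,.1702,.075)" "(.5048,.1702,.057)"; python3 prof.py 7
```

```text
t 12.325 tcp [0.5049 0.1691 0.1229] xyaw -153.89 tilt [-9.e-04 -6.e-04 -1.e+00] F [-0.29  0.31 -0.21] q [ 0.19  0.39  1.78 -0.    0.98 -1.83] w -0.00031071289511837676
(.5048,.1702,.075) units tx,ty,tz [-0.008  0.017  0.798]
(.5048,.1702,.057) units tx,ty,tz [-0.009  0.017  1.098]
top A [(-36, 24), (-28, 44), (-20, 42), (-12, 41), (-4, 36), (4, 34), (12, 33), (20, 33), (28, 31), (36, 28)]
top box [(-54, 504), (-46, 513), (-38, 528), (-30, 533), (-22, 537), (-14, 538), (-6, 538), (2, 537), (10, 534), (18, 529), (26, 520), (34, 510)]
scene A [(-36, 36), (-28, 30), (-20, 22), (-12, 37), (-4, 35), (4, 32), (12, 32), (20, 31), (28, 31)]
scene box [(-86, 58), (-78, 65), (-70, 66), (-62, 67), (-54, 454), (-46, 375), (-38, 305), (-30, 201), (-22, 171), (-14, 147), (-6, 95), (2, 156), (10, 52), (18, 55), (26, 68), (34, 54), (42, 55), (58, 63), (66, 63), (74, 62), (82, 60)]
```

Extractor profile is the mirror image of before (fully over), and the direction rocker's far end is at 60–62 mm (over). Pressing start.

Emit:
send_rows([
  {"tx": 0, "ty": 0.015, "tz": 0.4, "twist": 0, "jaw": 1},
  {"tx": 0, "ty": 0, "tz": 0.4, "twist": 0, "jaw": 1},
  {"tx": 0, "ty": 0, "tz": 0, "twist": 0, "jaw": 1},
  {"tx": 0, "ty": 0, "tz": 0.07, "twist": 0, "jaw": 1},
  {"tx": 0, "ty": 0, "tz": 0.07, "twist": 0, "jaw": 1},
  {"tx": 0, "ty": 0, "tz": 0.07, "twist": 0, "jaw": 1},
  {"tx": 0, "ty": 0, "tz": 0.06, "twist": 0, "jaw": 1},
  {"tx": 0, "ty": 0, "tz": 0.04, "twist": 0, "jaw": 1},
  {"tx": 0, "ty": 0, "tz": 0.02, "twist": 0, "jaw": 1},
  {"tx": 0, "ty": 0, "tz": 0, "twist": 0, "jaw": 1},
])

```text
time: 13.68
tcp_pos: [0.5046, 0.1711, 0.0572]
orientation: [-0.227, 0.974, -0.0, 0.0]
contact_force: [-4.6, -1.4, 20.1]
gripper_width: 0.0004
```

```bash
python3 go.py "(.5048,.1702,.057)"
```

```text
t 13.675 tcp [0.5046 0.1711 0.0572] xyaw -153.81 tilt [ 6.e-04 -1.e-04 -1.e+00] F [-4.65 -1.43 20.12] q [ 0.2   0.49  1.83 -0.    0.82 -1.83] w 0.00044120357537424384
(.5048,.1702,.057) units tx,ty,tz [ 0.003 -0.015  0.003]
```

Emit:
send_rows([
  {"tx": 0, "ty": 0, "tz": -0.2, "twist": 0, "jaw": 1},
  {"tx": 0, "ty": 0, "tz": -0.7, "twist": 0, "jaw": 1},
  {"tx": 0, "ty": 0, "tz": -0.7, "twist": 0, "jaw": 1},
  {"tx": 0, "ty": 0, "tz": -0.6, "twist": 0, "jaw": 1},
  {"tx": 0.3, "ty": -0.7, "tz": 0, "twist": 0, "jaw": 1},
  {"tx": 0.3, "ty": -0.7, "tz": 0, "twist": 0, "jaw": 1},
  {"tx": 0.3, "ty": -0.7, "tz": 0, "twist": 0, "jaw": 1},
  {"tx": 0.3, "ty": -0.7, "tz": 0, "twist": 0, "jaw": 1},
  {"tx": 0, "ty": 0, "tz": 0, "twist": 0, "jaw": 1},
  {"tx": 0, "ty": 0, "tz": 0, "twist": 0, "jaw": 1},
  {"tx": 0, "ty": 0, "tz": 0, "twist": 0, "jaw": 1},
])

```text
time: 15.05
tcp_pos: [0.5138, -0.0104, 0.1874]
orientation: [-0.227, 0.974, 0.0, -0.0]
contact_force: [-0.2, -0.5, 0.4]
gripper_width: 0.0002
```

```bash
python3 go.py; python3 prof.py 8; python3 - <<'E'
from h import *
a=cv2.imread("pics/scene_8.png");cv2.imwrite("pics/z8.png",cv2.resize(a[190:345,210:490],None,fx=2.8,fy=2.8,interpolation=cv2.INTER_CUBIC))
E
```

```text
t 15.05 tcp [ 0.5138 -0.0104  0.1874] xyaw -153.75 tilt [-5.e-04  4.e-04 -1.e+00] F [-0.22 -0.54  0.44] q [-0.15  0.28  1.75  0.    1.11 -2.18] w 0.000233846822969278
top A [(-36, 25), (-28, 44), (-20, 42), (-12, 40), (-4, 37), (4, 35), (12, 33), (20, 33), (28, 33), (36, 29)]
top box [(-86, 54), (-78, 74), (-70, 76), (-62, 75), (-54, 75), (-46, 66), (-38, 53), (-30, 54), (-22, 56), (-14, 58), (-6, 59), (2, 57), (10, 54), (18, 54), (26, 68), (34, 73), (42, 70), (50, 67), (58, 65), (66, 64), (74, 64), (82, 62), (90, 57)]
scene A [(-36, 24), (-28, 32), (-20, 22), (-12, 37), (-4, 35), (4, 33), (12, 31), (20, 31), (28, 30), (36, 29)]
scene box [(-86, 66), (-78, 69), (-70, 74), (-62, 75), (-54, 64), (-38, 52), (-30, 54), (-22, 57), (-14, 57), (-6, 56), (2, 55), (10, 52), (18, 53), (26, 69), (34, 56), (42, 60), (50, 66), (58, 64), (66, 63), (74, 62)]
```

View pics/z8.png

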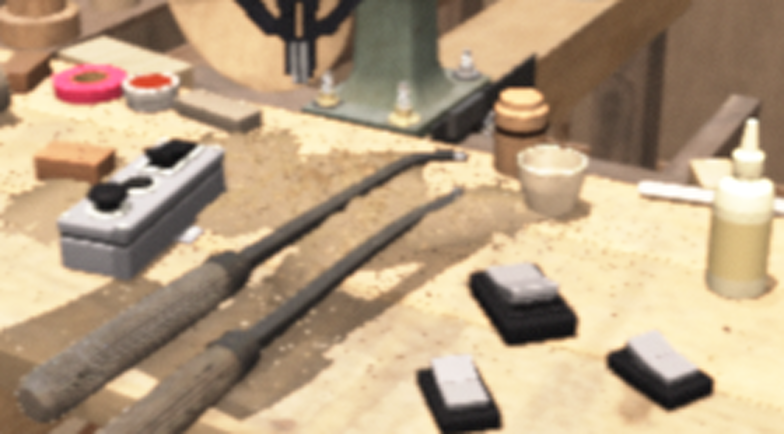

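View pics/top_8.png

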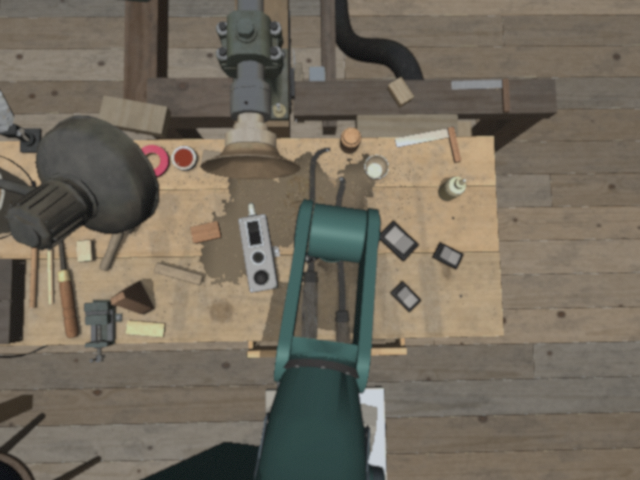

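The stop head at (105,195) is out at 75–76 mm, and start is in at 57–58 mm. Both rockers are over, and everything else sits where it was. The tool hangs free.

```bash
python3 -c "
from rig import ticket
print(ticket.hand_in())"
```

```text
the job is handed in; nothing more can be done
None
```

The job is handed in. I pressed stop, tipped the direction rocker to reverse, tipped the extractor rocker on the 100 × 66 mm switch, then pressed start, all with the shut fingertips. It took about 15 s of the 58 s allowed.

**Buttons:** Each was pressed until it bottomed, stop at z = 67 mm with 18 N and start at z = 57 mm with 20 N. Before hand-in, depth readings put stop back out at 75–76 mm and start in at 57–59 mm.

**Rockers:** Both height profiles are now the mirror image of how they were found. I felt no force at the end of either rocker press, so their positions rest on the camera depth and pictures alone.

**Surroundings:** By eye in the final pictures, the radio switch, cup, glue bottle and blocks are where they were. I did not measure the bystanders, and I never picked out the brush or settled which block is the sanding block. The arm hung clear at z = 187 mm with about zero force.

**Problems:** My first move call was refused because its rows left out some keys, and nothing moved. Some scattered depth readings in the oblique view (22 mm and 32 mm on the extractor's raised end) disagreed with the top view. I took these to be edge pixels.

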